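# Empty spice jar into the sprung-flap recycling caddy

### The job

The spice jar standing on the chopping board is empty: put it into the white recycling caddy. With the jar in your grip push the sprung flap in the caddy's lid down and hold it open until most of the jar is through, then let go, so that the jar drops in and the flap closes behind it. Leave the full spice jar at the back of the worktop where it stands.

Things in the scene. Friction and masses are not known exactly. Their poses are not given: they have to be found in the camera images.
- empty_jar: the jar to put away: round glass spice jar with black cap, 41 mm in diameter, 105 mm high, about 0.11 kg, upright on the wooden chopping board (21 mm thick; scissors lie beside it). Origin at the centre of its underside, z up along its axis; its yaw means nothing.
- caddy: white fixed recycling caddy, hollow box 170 (x) x 200 (y) x 200 mm high, walls 4, floor 6 mm, turned up to 15 degrees. Origin: centre of its underside; z up, x, y along its sides. Mouth in the lid 86 (x) x 172 mm (y), centred at x = y = 0, filled by the flap. An upright jar with its axis at x = -6 mm is past the flap's free edge once its underside is 80 mm below the lid's top; 100 mm is ample.
- caddy_flap (a joint): plain steel flap 82 x 166 x 4 mm, flush in the lid's top, hinged along y at caddy x = +43, z = 196 mm; free edge at x = -40 mm. 0 = closed, level; to 1.45 rad as it is pushed down. Spring 0.11 to 0.19 N m (2 to 5 N under a jar; the jar's weight does not open it); a damper slows the closing to about 1 s. It follows withdrawn fingers up, doing no harm.
- full_jar: the look-alike that must stay: a spice jar of the same shape and size, 41 mm in diameter and 105 mm high, standing on the bare worktop at the back, beyond the chopping board. Origin at the centre of its underside, z up.
Mind the look-alikes: they are no part of the job. What is shaped like the empty_jar but purple is not meant.

How it is judged:
On the way:
1. the flap is held open by more than about 45 degrees with the gripped jar in the mouth, its underside below the lid (value of joint caddy_flap above 0.8 rad and contact force between the fingers and empty_jar above 0.5 N and z of empty_jar in the frame of caddy below 0.16 m), for 0.1 s.
At the end, for the whole second after the job is handed in: the empty jar lies or stands at rest inside the caddy (any way up), the flap is closed to within 0.12 rad (7 degrees), and the full jar is within 30 mm of where it stood (x of empty_jar in the frame of caddy between -0.085 and 0.085 m and y of empty_jar in the frame of caddy between -0.1 and 0.1 m and z of empty_jar in the frame of caddy below 0.13 m and linear speed of empty_jar below 0.03 m/s and value of joint caddy_flap below 0.12 rad and distance of full_jar from where it was at the start of the episode below 0.03 m); the robot touches nothing.
It fails at once if the full spice jar is moved by more than 30 mm (distance of full_jar from where it was at the start of the episode above 0.03 m).
It also fails if it takes over 48 s, if anything falls off the work surface, if the arm or the gripper's body presses on something with over 40 N, if the wrist force passes 120 N, or if a joint passes its speed limit or range.

### The arm

A 6-joint arm with a two-finger parallel gripper is mounted at the origin on a cart in front of the work surface, level with it; the furniture and walls round the work are solid. World frame = base frame: x ahead of the robot, y to its left, z up, the work surface at z = 0. Lengths are in m, angles in rad, forces in N, time in s.
With the tool pointing down it reaches from about 0.35 to 0.975 m from the base axis. Payload 4.9 kg.
Tool frame: the origin (TCP) lies at the very end of the fingers, on their centre line; the grasp point (between the pads) lies 19 mm behind it; z points along the fingers, y is the line along which they close (so a half turn about z gives the same grasp; the last joint's range is limited). The gripper opens to 85 mm and grips with 20 to 120 N. Pads are 22 mm wide; open, the fingers measure 114 mm over their backs; the gripper's body (76 mm by 85 mm) begins 54 mm behind the grasp point. The pads swing forward as they close: fully open they stand 13 mm farther back than shut.
Start: joints at [1.073, 0.053, 1.613, -0, 1.476, -0.119], TCP at [0.231, 0.581, 0.192] pointing down, gripper open.
Joint ranges: [-3.01, 3.01], [-1.01, 2.22], [0.06, 2.58], [-1.02, 4.17], [0.09, 2.62], [-3.14, 3.14]. Speed limits (rad/s): [2.57, 2.57, 3.14, 3.14, 3.14, 3.14].

### API

Orientations are given as a rotation vector (axis times angle).
In Python, from station import ctrl gives the robot as it stands.
- The arm moves only by the shell command python3 -m crank 'ROWS' [OPENING] [FORCE]. ROWS is text: rows parted by semicolons, each of 4 numbers parted by spaces: the shift along the world's x, y, z in units of 0.5 m (1.0 is 0.5 m), then the turn about the world's z in units of 90 degrees (1.0 is 90 degrees). In form: x y z turn; .... A call has exactly 5 rows; each row shifts and turns the commanded pose from where the row before left it; what a row does not reach is not made up. A row lasts 1/12 s, in which the tool goes at most 41.7 mm and 7.16 degrees, less where a joint would pass 70% of its speed; a pose out of reach is approached as far as the arm can. A call with a number of a shift or a turn outside -1 to 1 is refused whole. A call with a gripper value outside its range is refused whole. OPENING is the opening in per cent of the stroke, from 0 (shut) to 100 (fully open), set as the call begins (- or left out, the last holds). The fingers move at their own pace and stop on an object; FORCE is the grip in N (left out, the last holds). Time passes only in rows, so rows that do not move let the fingers close, or fill a call up. It gives the time, the measured TCP pose, the force, the opening and the grip force at its end, in the units of the state.
- ctrl.get_obs(): the state, without advancing time (a new reading comes with each control period).
- ctrl.get_image(name): name is "scene" or "top" or "wrist"; returns (picture, depth): 384x512x3 uint8, red, green, blue; 384x512 float32, m along the optical axis (not along the pixel's ray), 0 where there is no reading.
- ctrl.get_calibration(name): a dict with "fx", "fy", "cx", "cy" (pixels), "extrinsics" (4x4, takes a point from world to camera coordinates). Camera axes: x right, y down, z forward; pixel columns grow to the right and rows downward; lengths in m; the calibration is good to about 2 mm. A picture is of the moment at which its call begins: read the wrist's pose just before it. get_calibration takes no time and is no camera call; for the wrist camera it gives the pose at the moment of the call.
- ctrl.finish_job(): hands the job in; it is judged then, once.
The state is a dict: "t": time; "q": joint angles; "dq": joint speeds; "effort": joint torques, N m; "tool_pos": TCP position; "tool_rot": TCP orientation; "contact_force": force on the tool from outside, world axes, zero at the start; "wrist_torque": the same for the moment, N m; "opening": finger opening in m; "grip_force": force on a finger pad.
Only numpy, scipy, OpenCV 4.12 (cv2) and the standard library are available. Lean on these libraries where they do the work, as an engineer would, in place of code of your own. Each camera call takes 0.05 s, during which the arm holds its last target. There are 200 camera calls.

## Working session

There is one attempt and no reset: what is moved stays moved. The work goes in short steps, Python scripts to look and compute and a shell command to move; the robot and the scene stay as the last step left them, time stands still between calls to the robot, and variables do not carry over. Pictures are saved under pics/ and viewed, at most 10 in all, crops included, and the job is handed in when it is done.

```bash
mkdir -p pics && cat > h.py <<'E'
import numpy as np, cv2
from station import ctrl
def grab(n,f=None):
    c=ctrl.get_calibration(n); im,d=ctrl.get_image(n)
    if f: cv2.imwrite('pics/'+f,im[:,:,::-1])
    np.savez('pics/'+n+'.npz',im=im,d=d,E=c['extrinsics'],k=[c['fx'],c['fy'],c['cx'],c['cy']])
    return im,d,c
def cloud(n):
    z=np.load('pics/'+n+'.npz'); d=z['d'];fx,fy,cx,cy=z['k']
    v,u=np.mgrid[:d.shape[0],:d.shape[1]]
    P=np.stack([(u-cx)/fx*d,(v-cy)/fy*d,d],-1)
    E=z['E']; W=(P-E[:3,3])@E[:3,:3]
    W[d<=0]=np.nan
    return z['im'],W
E
python3 - <<'E'
from h import *
for n in ('top','scene'):
    im,d,c=grab(n,n+'0.png')
im=np.hstack([cv2.imread('pics/top0.png'),cv2.imread('pics/scene0.png')])
print(ctrl.get_obs())
E
```

```text
{'t': 0.1, 'q': array([ 1.07300830e+00,  5.32799164e-02,  1.61416336e+00, -2.64126001e-06,
        1.47600206e+00, -1.19028350e-01]), 'dq': array([ 0.0006397 , -0.00146824, -0.00190084,  0.00084403,  0.0011256 ,
        0.00055049]), 'effort': array([-3.69344934e-04, -3.94901490e+01, -3.71363461e+01, -1.87526775e-04,
        3.92199247e-03,  1.91570314e-05]), 'tool_pos': array([0.23081436, 0.58012953, 0.19048882]), 'tool_rot': array([-5.91298353e-01, -3.08487367e+00,  2.77364421e-03]), 'contact_force': array([-0.10040635,  0.30294869, -1.21933138]), 'wrist_torque': array([ 0.0005669 ,  0.00302128, -0.0255807 ]), 'grip_force': 0.0, 'opening': 0.08528754937569583}
```

View pics/top0.png

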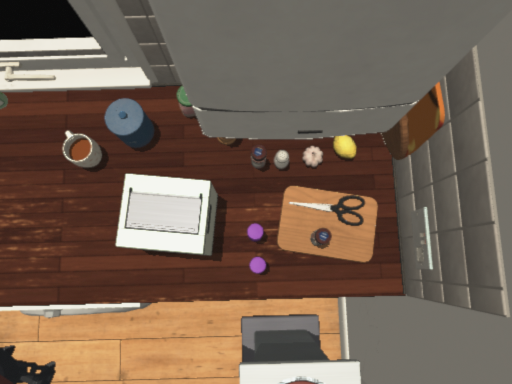

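View pics/scene0.png

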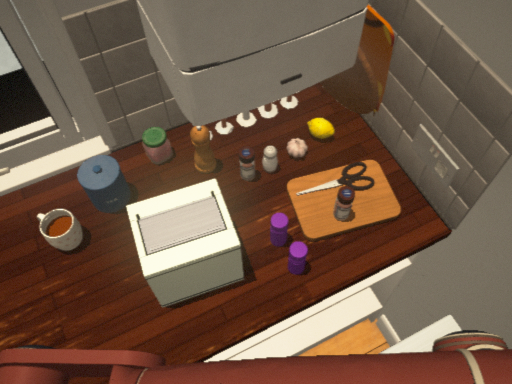

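The top view shows the board at about (328,225), with the empty jar's cap at (321,237) and the scissors at (335,207). The caddy is at (165,213) with its flap at (163,212), the purple jars are at (256,232) and (258,265), and the full jar is at (259,157). The scene view agrees: empty jar (344,205), full jar (247,163).

```bash
python3 - <<'E'
from h import *
im,W=cloud('top')
def p(u,v): return np.round(np.nanmedian(W[v-1:v+2,u-1:u+2].reshape(-1,3),axis=0),3)
for n,(u,v) in dict(jar=(321,237),full=(259,152),purp1=(256,232),purp2=(258,265),lid=(165,243),flap=(163,212),board=(350,245),sciss=(350,200),table=(230,280),cab=(300,100),cabedge=(300,134),rwall=(425,180)).items(): print(n,p(u,v))
# jar tops: clusters by height and region
for n,(u0,u1,v0,v1) in dict(jar=(305,340,222,252),full=(245,272,140,175),p1=(243,270,218,245),p2=(243,272,252,278)).items():
    w=W[v0:v1,u0:u1].reshape(-1,3); zt=np.nanpercentile(w[:,2],99); s=w[w[:,2]>zt-.01]
    print(n,'top z',zt.round(3),'n',len(s),'mid',((s.min(0)+s.max(0))/2).round(3),'ext',np.ptp(s,axis=0).round(3))
# caddy lid rect
m=(np.abs(W[...,2]-.2)<.012)
m[:, :100]=0; m[:,230:]=0; m[:160]=0;m[270:]=0
pts=W[m][:,:2].astype(np.float32)
r=cv2.minAreaRect(pts); print('caddy',r, pts.shape, np.median(W[m][:,2]))
im,W=cloud('scene')
for n,(u0,u1,v0,v1) in dict(jar=(328,360,183,222),full=(236,260,145,184)).items():
    w=W[v0:v1,u0:u1].reshape(-1,3)
    zt=np.nanpercentile(w[:,2],99); s=w[w[:,2]>zt-.008]
    print(n,'scene top',zt.round(3),'mid',((s.min(0)+s.max(0))/2).round(3),'ext',np.ptp(s,axis=0).round(3))
m=(np.abs(W[...,2]-.2)<.012); m[:,:100]=0;m[:,260:]=0;m[:170]=0
pts=W[m][:,:2].astype(np.float32);r=cv2.minAreaRect(pts); print('caddy scene',r)
E
```

```text
jar [ 0.47  -0.055  0.126]
full [0.697 0.09  0.105]
purp1 [0.489 0.105 0.105]
purp2 [0.407 0.102 0.105]
lid [0.463 0.313 0.2  ]
flap [0.534 0.319 0.197]
board [ 0.452 -0.15   0.021]
sciss [ 0.576 -0.158  0.019]
table [ 0.368  0.179 -0.   ]
cab [0.671 0.03  0.503]
cabedge [0.672 0.01  0.32 ]
rwall [ 0.593 -0.295  0.191]
jar top z 0.129 n 212 mid [ 0.474 -0.06   0.126] ext [0.037 0.039 0.01 ]
full top z 0.108 n 184 mid [0.698 0.092 0.104] ext [0.039 0.039 0.012]
p1 top z 0.108 n 194 mid [0.493 0.107 0.105] ext [0.038 0.036 0.012]
p2 top z 0.107 n 207 mid [0.408 0.103 0.105] ext [0.037 0.038 0.01 ]
caddy ((0.5331100225448608, 0.3179466128349304), (0.20065924525260925, 0.170220285654068), 83.33016204833984) (6156, 2) 0.1989749019901985
jar scene top 0.129 mid [ 0.475 -0.059  0.126] ext [0.039 0.041 0.01 ]
full scene top 0.108 mid [0.7   0.093 0.105] ext [0.042 0.038 0.01 ]
caddy scene ((0.5336177349090576, 0.3189563751220703), (0.20004433393478394, 0.17347857356071472), 83.35468292236328)
```

```bash
python3 - <<'E'
from h import *
z=np.load('pics/scene.npz'); a=z['im'][175:275,120:250,::-1]
t=np.load('pics/top.npz')['im'][165:265,105:225,::-1]
cv2.imwrite('pics/c1.png',np.hstack([cv2.resize(a,(400,400)) if 0 else cv2.resize(a,None,fx=3,fy=4), cv2.resize(t,(400,400))]))
im,W=cloud('top')
# brightness/height profile in the caddy frame along x, yaw -6.67
y=np.radians(-6.67); R=np.array([[np.cos(y),np.sin(y)],[-np.sin(y),np.cos(y)]])
for n in ('top','scene'):
    im,W=cloud(n); m=np.abs(W[...,2]-.2)<.03
    L=(W[...,:2]-[.5333,.3185])@R.T
    g=im.mean(-1)
    print(n)
    for lo in np.arange(-.052,.052,.004):
        s=m&(L[...,0]>=lo)&(L[...,0]<lo+.004)&(np.abs(L[...,1])<.07)
        print(round(lo+.002,3),g[s].mean().round(0),np.nanmean(W[s][:,2]).round(4),end=' | ')
E
```

```text
top
-0.05 244.0 0.1997 | -0.046 238.0 0.1997 | -0.042 140.0 0.1884 | -0.038 194.0 0.1967 | -0.034 215.0 0.1999 | -0.03 210.0 0.199 | -0.026 218.0 0.1981 | -0.022 217.0 0.1978 | -0.018 218.0 0.1978 | -0.014 220.0 0.1976 | -0.01 218.0 0.1979 | -0.006 218.0 0.198 | -0.002 219.0 0.1981 | 0.002 217.0 0.1977 | 0.006 216.0 0.1976 | 0.01 216.0 0.1978 | 0.014 218.0 0.1977 | 0.018 217.0 0.1975 | 0.022 216.0 0.1976 | 0.026 216.0 0.1977 | 0.03 216.0 0.1978 | 0.034 216.0 0.1977 | 0.038 201.0 0.198 | 0.042 209.0 0.1993 | 0.046 241.0 0.1998 | 0.05 244.0 0.2 | scene
-0.05 246.0 0.2001 | -0.046 239.0 0.2001 | -0.042 183.0 0.1992 | -0.038 174.0 0.198 | -0.034 182.0 0.1961 | -0.03 203.0 0.1996 | -0.026 202.0 0.1979 | -0.022 201.0 0.1981 | -0.018 202.0 0.1984 | -0.014 205.0 0.1986 | -0.01 203.0 0.1983 | -0.006 203.0 0.1982 | -0.002 204.0 0.1981 | 0.002 203.0 0.198 | 0.006 201.0 0.1982 | 0.01 201.0 0.1982 | 0.014 202.0 0.1982 | 0.018 203.0 0.1979 | 0.022 201.0 0.1983 | 0.026 201.0 0.1984 | 0.03 200.0 0.1981 | 0.034 200.0 0.1981 | 0.038 193.0 0.1984 | 0.042 200.0 0.1994 | 0.046 236.0 0.2 | 0.05 245.0 0.1999 |
```

View pics/c1.png

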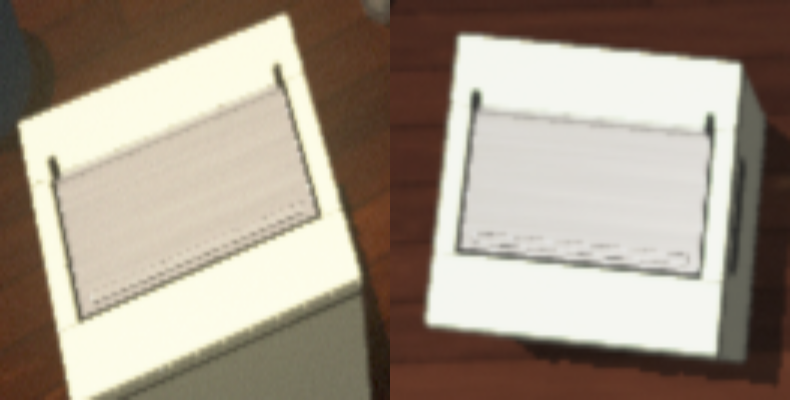

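The closer view shows the flap's hinge lugs on the far side (+x) and its free-edge gap on the near side (-x), so the caddy's yaw is about -6.7°. I'll lift, turn 15° and go to a point above the empty jar.

```bash
python3 -m crank '0 0 0.06 0.0334; 0 0 0.06 0.0334; 0 0 0.06 0.0334; 0.01 -0.03 0.06 0.0334; 0.02 -0.06 0.04 0.0334' 100 40 && python3 -m crank '0.028 -0.074 0 0; 0.028 -0.074 0 0; 0.028 -0.074 0 0; 0.028 -0.074 0 0; 0.028 -0.074 0 0' && python3 -m crank '0.028 -0.074 0 0; 0.028 -0.074 0 0; 0.028 -0.074 0 0; 0.028 -0.074 0 0; 0.028 -0.074 0 0' && python3 -m crank '0.028 -0.074 0 0; 0.028 -0.074 0 0; 0.028 -0.074 0 0; 0.028 -0.074 0 0; 0.028 -0.074 0 0' && python3 - <<'E'
from h import *
o=ctrl.get_obs(); p=o['tool_pos']; print(o['t'],p,(np.array([.4745,-.0595,.077])-p)/.5)
E
```

```text
t: 0.52
tool_pos: [0.2456, 0.5371, 0.334]
tool_rot: [0.174, 3.136, 0.004]
contact_force: [1.2, -0.0, 1.6]
opening: 0.0852
grip_force: 0.0
t: 0.93
tool_pos: [0.3161, 0.3489, 0.331]
tool_rot: [-0.182, -3.136, 0.001]
contact_force: [-0.3, -0.5, -0.5]
opening: 0.0855
grip_force: 0.0
t: 1.35
tool_pos: [0.3861, 0.1639, 0.3312]
tool_rot: [0.182, 3.136, 0.0]
contact_force: [1.3, 0.8, 0.3]
opening: 0.0855
grip_force: 0.0
t: 1.77
tool_pos: [0.4562, -0.0214, 0.3313]
tool_rot: [-0.184, -3.136, -0.0]
contact_force: [0.8, 0.3, -0.4]
opening: 0.0858
grip_force: 0.0
1.7667 [ 0.45615558 -0.02136707  0.33127429] [ 0.03668885 -0.07626586 -0.50854859]
```

```bash
python3 -m crank '0.018 -0.038 0 0; 0.0185 -0.038 0 0; 0 0 -0.06 0; 0 0 -0.07 0; 0 0 -0.07 0' && python3 -m crank '0 0 0 0; 0 0 0 0; 0 0 0 0; 0 0 0 0; 0 0 0 0' && python3 - <<'E'
from h import *
o=ctrl.get_obs(); p=o['tool_pos']; print(o['t'],p,(np.array([.4745,-.0595,.077])-p)/.5)
grab('wrist','w1.png')
E
```

```text
t: 2.18
tool_pos: [0.4747, -0.058, 0.2308]
tool_rot: [0.185, 3.135, -0.0]
contact_force: [1.3, 0.3, -0.7]
opening: 0.0856
grip_force: 0.0
t: 2.6
tool_pos: [0.4759, -0.0576, 0.2349]
tool_rot: [0.182, 3.131, -0.002]
contact_force: [-0.0, -0.0, 0.3]
opening: 0.0853
grip_force: 0.0
2.6 [ 0.47591725 -0.05761291  0.23493668] [-0.00283451 -0.00377417 -0.31587337]
```

View pics/w1.png

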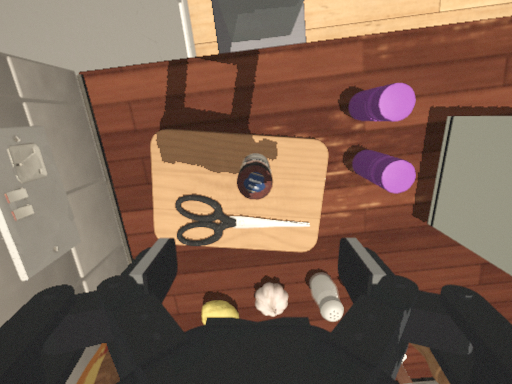

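The wrist view shows the jar's cap at (255,181), centred between the fingers at columns of about 160 and 355. The scissors are clear of it. I'll descend and close the gripper.

```bash
python3 - <<'E'
from h import *
im,W=cloud('wrist'); w=W[150:205,230:280].reshape(-1,3); s=w[(w[:,2]>.112)&(w[:,2]<.14)]
print(((s.min(0)+s.max(0))/2).round(4),np.ptp(s,axis=0).round(3))
E
python3 -m crank '0 -0.003 -0.06 0; -0.002 0 -0.06 0; 0 0 -0.06 0; 0 0 -0.06 0; 0 0 -0.04 0' && python3 -m crank '0 0 -0.03 0; 0 0 0 0; 0 0 0 0; 0 0 0 0; 0 0 0 0'
```

```text
[ 0.4755 -0.0599  0.1201] [0.04  0.04  0.016]
t: 3.07
tool_pos: [0.4728, -0.0586, 0.0899]
tool_rot: [-0.183, -3.135, -0.0]
contact_force: [-1.2, -1.0, -1.0]
opening: 0.0851
grip_force: 0.0
t: 3.48
tool_pos: [0.475, -0.0593, 0.0789]
tool_rot: [0.182, 3.132, -0.001]
contact_force: [0.6, 0.2, -0.7]
opening: 0.0852
grip_force: 0.0
```

```bash
python3 -m crank '0 0 0 0; 0 0 0 0; 0 0 0 0; 0 0 0 0; 0 0 0 0' 30 40 && python3 -m crank '0 0 0 0; 0 0 0 0; 0 0 0 0; 0 0 0 0; 0 0 0 0' 30 40 && python3 -m crank '0 0 0 0; 0 0 0 0; 0 0 0 0; 0 0 0 0; 0 0 0 0'
```

```text
t: 3.9
tool_pos: [0.4739, -0.0591, 0.0774]
tool_rot: [0.183, 3.135, -0.001]
contact_force: [-0.9, 0.1, 2.6]
opening: 0.0382
grip_force: 40.0
t: 4.32
tool_pos: [0.474, -0.0591, 0.0774]
tool_rot: [0.183, 3.135, -0.001]
contact_force: [-0.9, 0.0, 5.8]
opening: 0.038
grip_force: 40.2
t: 4.73
tool_pos: [0.4739, -0.059, 0.0773]
tool_rot: [0.183, 3.135, -0.001]
contact_force: [0.1, -1.3, 5.8]
opening: 0.0381
grip_force: 40.2
```

```bash
python3 -m crank '0 0 0.02 0; 0 0 0.04 0; 0 0 0.06 0; 0 0 0.06 0; 0 0 0.06 0' && python3 -m crank '0 0 0.06 0; 0 0 0.06 0; 0 0 0.06 0; 0 0 0.06 0; 0 0 0.04 0' && python3 -m crank '0 0.03 0 0; 0.01 0.05 0 0; 0.01 0.06 0 0; 0.01 0.06 0 0; 0.01 0.06 0 0' && python3 -m crank '0.01 0.06 0 0; 0.01 0.06 0 0; 0.01 0.06 0 0; 0.01 0.06 0 0; 0.01 0.06 0 0' && python3 -m crank '0.01 0.06 0 0; 0.007 0.06 0 0; 0 0.05 0 0; 0 0.026 0 0; 0 0 0 0' && python3 -m crank '0 0 0 0; 0 0 0 0; 0 0 0 0; 0 0 0 0; 0 0 0 0' && python3 - <<'E'
from h import *
o=ctrl.get_obs(); p=o['tool_pos']; print(o['t'],p,(np.array([.5273,.3192,.3])-p)/.5)
grab('scene','s2.png')
im,W=cloud('scene'); m=(W[...,2]>.27)&(W[...,2]<.31)&(abs(W[...,0]-.527)<.06)&(abs(W[...,1]-.319)<.05)
w=W[m]; print('low pts',w[:,2].min(),w.min(0),w.max(0))
E
```

```text
t: 5.15
tool_pos: [0.4722, -0.0584, 0.1968]
tool_rot: [-0.183, -3.134, -0.001]
contact_force: [1.0, 0.4, -1.1]
opening: 0.0382
grip_force: 40.4
t: 5.57
tool_pos: [0.4734, -0.0587, 0.3394]
tool_rot: [0.182, 3.134, -0.0]
contact_force: [-0.4, -1.0, -0.7]
opening: 0.0382
grip_force: 40.5
t: 5.98
tool_pos: [0.4928, 0.0725, 0.3359]
tool_rot: [-0.184, -3.134, -0.0]
contact_force: [0.2, 0.1, -1.2]
opening: 0.038
grip_force: 40.5
t: 6.4
tool_pos: [0.5177, 0.2227, 0.3357]
tool_rot: [-0.182, -3.134, 0.001]
contact_force: [1.2, 0.4, -1.0]
opening: 0.0383
grip_force: 40.5
t: 6.82
tool_pos: [0.5259, 0.3212, 0.3352]
tool_rot: [-0.178, -3.134, 0.001]
contact_force: [-0.2, -0.1, -0.1]
opening: 0.0383
grip_force: 40.5
t: 7.23
tool_pos: [0.5271, 0.3183, 0.3369]
tool_rot: [0.185, 3.136, 0.0]
contact_force: [-0.5, -0.2, -1.4]
opening: 0.0379
grip_force: 40.6
7.2333 [0.52706423 0.31829489 0.33690531] [ 0.00047155  0.00181021 -0.07381063]
low pts 0.2804779071847961 [0.50699535 0.29768809 0.28047791] [0.52749153 0.33776619 0.30987351]
```

View pics/s2.png

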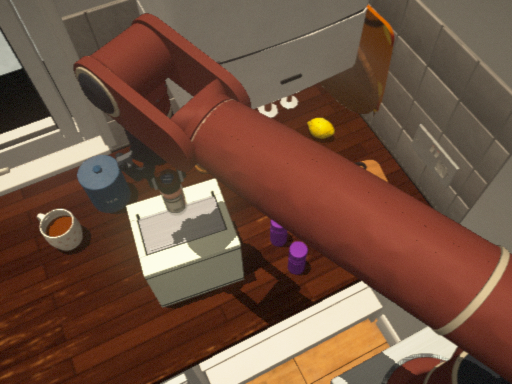

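The scene view shows the jar at (172,190), gripped upright over the flap. Its axis is at about (0.5275, 0.318) and its underside at z 0.28. I'll push it down through the flap.

```bash
python3 -m crank '0 0.001 -0.03 0; 0 0 -0.04 0; 0 0 -0.04 0; 0 0 -0.03 0; 0 0 -0.03 0' && python3 -m crank '0 0 -0.03 0; 0 0 -0.03 0; 0 0 -0.03 0; 0 0 -0.03 0; 0 0 -0.03 0' && python3 -m crank '0 0 -0.02 0; 0 0 -0.02 0; 0 0 0 0; 0 0 0 0; 0 0 0 0'
```

```text
t: 7.7
tool_pos: [0.5263, 0.3193, 0.2497]
tool_rot: [-0.183, -3.135, 0.001]
contact_force: [-2.7, -1.3, 10.2]
opening: 0.0382
grip_force: 41.6
t: 8.12
tool_pos: [0.5269, 0.32, 0.1762]
tool_rot: [0.183, 3.136, 0.001]
contact_force: [-1.6, -0.2, 0.5]
opening: 0.0385
grip_force: 40.6
t: 8.53
tool_pos: [0.5262, 0.3193, 0.1559]
tool_rot: [-0.183, -3.134, 0.002]
contact_force: [-2.6, -1.1, -3.1]
opening: 0.0385
grip_force: 40.5
```

```bash
python3 - <<'E'
from h import *
im,d,c=grab('scene'); im2,_,_=grab('wrist')
a=cv2.resize(im[160:290,110:250,::-1],(400,372)); b=cv2.resize(im2[:,:,::-1],(400,372))
cv2.imwrite('pics/s3.png',np.hstack([a,b]))
E
```

```text
(no output)
```

View pics/s3.png

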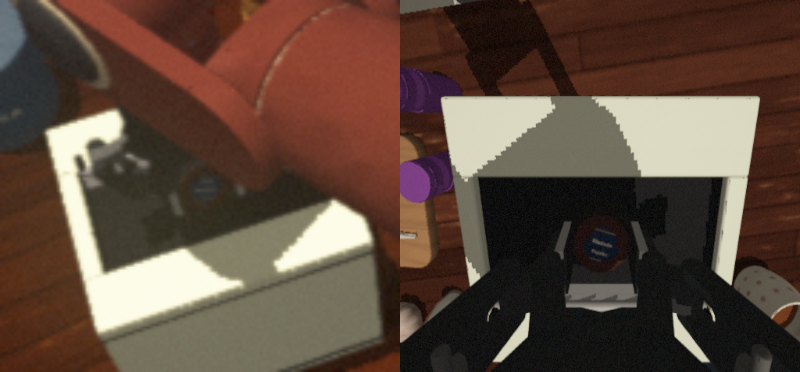

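The jar is in the mouth and still between the fingers (cap at (600,240) in the right half), with the flap swung down. I'll release, wait and withdraw.

```bash
python3 -m crank '0 0 0 0; 0 0 0 0; 0 0 0 0; 0 0 0 0; 0 0 0 0' 90 && python3 -m crank '0 0 0 0; 0 0 0 0; 0 0 0 0; 0 0 0 0; 0 0 0 0' && python3 -m crank '0 0 0.02 0; 0 0 0.03 0; 0 0 0.03 0; 0 0 0.03 0; 0 0 0.03 0' && python3 -m crank '0 0 0.05 0; 0 0 0.06 0; 0 0 0.06 0; 0 0 0.04 0; 0 0 0.02 0' && python3 -m crank '-0.03 -0.05 0 0; -0.03 -0.07 0 0; -0.03 -0.07 0 0; -0.03 -0.07 0 0; -0.03 -0.07 0 0' && python3 -m crank '0 -0.07 0 0; 0 -0.07 0 0; 0 -0.05 0 0; 0 0 0 0; 0 0 0 0' && python3 -m crank '0 0 0 0; 0 0 0 0; 0 0 0 0; 0 0 0 0; 0 0 0 0' && python3 - <<'E'
from h import *
a=grab('scene')[0]; b=grab('top')[0]
cv2.imwrite('pics/s4.png',cv2.resize(np.hstack([a,b])[:,:,::-1],(800,300)))
im,W=cloud('top')
w=W[140:175,245:272].reshape(-1,3); s=w[(w[:,2]>.095)&(w[:,2]<.12)]; print('full',((s.min(0)+s.max(0))/2).round(3))
print('flap z',np.nanmedian(W[205:215,150:175,2]),np.nanmedian(W[222:228,140:180,2]))
E
```

```text
t: 9.05
tool_pos: [0.5275, 0.3199, 0.1574]
tool_rot: [0.183, 3.135, 0.001]
contact_force: [0.4, 0.7, -0.2]
opening: 0.077
grip_force: 0.0
t: 9.47
tool_pos: [0.5269, 0.3197, 0.1565]
tool_rot: [-0.183, -3.136, 0.0]
contact_force: [-0.3, 0.2, -0.6]
opening: 0.0766
grip_force: 0.0
t: 9.88
tool_pos: [0.5275, 0.32, 0.2297]
tool_rot: [0.183, 3.134, 0.002]
contact_force: [-0.3, -0.1, -1.0]
opening: 0.0771
grip_force: 0.0
t: 10.3
tool_pos: [0.528, 0.3202, 0.3481]
tool_rot: [0.182, 3.129, 0.006]
contact_force: [1.0, 0.3, 0.2]
opening: 0.0768
grip_force: 0.0
t: 10.72
tool_pos: [0.4507, 0.1534, 0.3415]
tool_rot: [-0.181, -3.136, 0.0]
contact_force: [0.2, 0.4, -0.6]
opening: 0.077
grip_force: 0.0
t: 11.13
tool_pos: [0.4517, 0.0587, 0.3418]
tool_rot: [0.187, 3.136, 0.0]
contact_force: [0.8, -1.0, -0.6]
opening: 0.0768
grip_force: 0.0
t: 11.55
tool_pos: [0.4519, 0.0603, 0.3415]
tool_rot: [-0.181, -3.136, -0.0]
contact_force: [0.1, 0.4, 0.4]
opening: 0.0768
grip_force: 0.0
full [0.698 0.092 0.102]
flap z 0.19790747654510926 0.19838188922427735
```

View pics/s4.png

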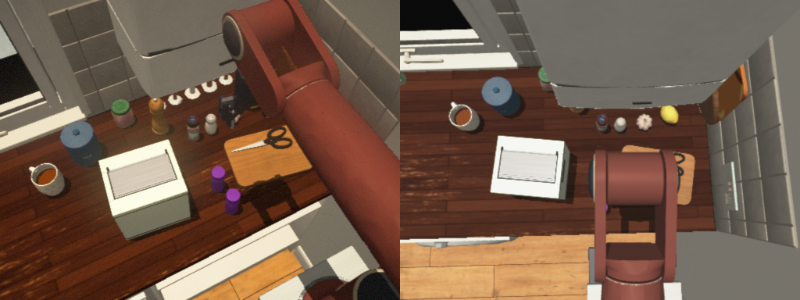

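The flap is closed: the caddy (145,175 in the left half) shows it level, at z 0.198. The gripper is empty, the full jar is at its original spot (193,127), and the arm touches nothing.

```bash
python3 -c "
from station import ctrl
print(ctrl.finish_job())"
```

```text
the job is handed in; nothing more can be done
None
```

I put the empty jar into the caddy through the flap, which closed level behind it. The full jar stayed where it stood, and I handed the job in at about 11.7 s; the hand-in returned no verdict.

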